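Show the back of a mosaic panel to the inspection camera in a sprung mirror

TASK

Check the hanger plate on the back of the finished mosaic panel: first turn the camera by the bar on its top until its pointer reads zero, so that the lens faces the mirror. Then take the sprung mirror by the fin on its top and turn it until the camera sees the middle of the hanger plate in the glass, and finish while still holding the mirror steady at that angle (it springs back if let go). Leave the tub, the jar, the sample board and the spatula where they are.

Things in the scene. Friction and masses are not known exactly. Their poses are not given: they have to be found in the camera images.
- rig: The inspection rig, fixed: a 380 x 110 x 15 mm plywood plank carrying the camera post and the mirror post. Origin on the table under the mirror's upright axis; z up. In its frame the camera's upright axis is at x = -0.1543, y = -0.1839 m (240 mm away, at bearing 230 degrees counterclockwise from the rig's x axis).
- camera (a joint): Turning of the camera head about its upright axis, rad, positive counterclockwise from above, -1.5 to 1.5; stays where left (friction 0.03 N m). 0 = the black pointer at the back of the head (the far side from the lens) is at the one wide raised black mark on the 136 mm aluminium scale disc below, on the side away from the mirror; the lens then faces the mirror axis. Fine ticks every 20 degrees.
- camera_grip (a point): On the camera's turning axis, 138.5 mm above the table: where to grip the bar on top of the camera head. Bar 44 long, 10 wide, 28 mm high (z 0.115 to 0.143), long side along the lens direction. Axes: x the way the lens looks, z up. The head below is a black box 56 x 46 x 45 mm, top at z = 0.115.
- lens (a point): Front of the camera's lens, 52 mm ahead of the turning axis, 94 mm above the table. Same axes as camera_grip.
- mirror (a joint): Turning of the mirror about its upright axis, rad, positive counterclockwise from above, 0 (rest stop) to 1.5. A spring drives it back to 0 (0.012 N m at 0, plus 0.04 N m per rad). At value q the glass faces bearing 130 degrees + q in the rig's frame. To show the plate, it must face halfway between the bearings of the camera's axis (230 degrees) and of the hanger plate, seen from the mirror axis.
- mirror_grip (a point): On the mirror's turning axis, 162.5 mm above the table: where to grip the steel fin on top of the mirror. Fin 60 long, 10 thick, 28 mm high (z 0.139 to 0.167), long side along the mirror's width. Axes: x the way the glass faces, y along the fin, z up. The mirror below is a grey plate 100 wide, 86 high (z 0.053 to 0.139), glass on one side only.
- glass (a point): Centre of the glass's face, on the turning axis, 95 mm above the table. x points the way the glass faces (out of the glass), z up.
- sight_line (a point): Not a visible thing: the camera's line of sight after the mirror, for the camera at zero. Origin at the centre of the glass; its x axis runs along the reflected line of sight, level, z up. It turns twice as far as the mirror. The camera sees the middle of the plate when this line passes through hanger.
- hanger (a point): Centre of the face of the hanger plate (plain steel, 80 wide, 50 high, 4 mm thick, with a keyhole and two screws) on the back of the mosaic panel, 95 mm above the table. x points out of the plate, z up.
- panel: The mosaic panel, fixed: a 180 wide, 155 high, 12 mm thick board standing on edge in a wooden foot (70 x 160 x 24 mm), top at z = 0.175. Its origin lies on the table under the centre of the hanger plate's face; x points out of its back, towards the mirror's side; coloured chips on the other side.
- tub: Bystander: white bowl, 90 mm across, 55 high. Origin at the centre of its underside.
- jar: Bystander: closed glass jar, 60 mm across, 75 high. Origin at the centre of its underside.
- sample: Bystander: sample board of 9 chips, 90 x 90 x 16 mm, lying flat. Origin at the centre of its underside.
- spatula: Bystander: spatula, 200 mm long, lying flat along its x axis.

How it is judged (in metres and radians):
On the way:
1. the camera's pointer reads zero (within 0.07 rad) and the camera is still (value of joint camera between -0.07 and 0.07 rad and velocity of joint camera between -0.1 and 0.1 rad/s), for 0.3 s.
At the end, for the whole second after the job is handed in: The camera's pointer reads zero within 0.07 rad; the camera's line of sight, reflected by the mirror, passes within 25 mm sideways of the centre of the hanger plate; the mirror is still (below 0.06 rad/s) and the fingers hold it (more than 0.3 N) (value of joint camera between -0.07 and 0.07 rad and y of hanger in the frame of sight_line between -0.025 and 0.025 m and x of hanger in the frame of sight_line above 0.1 m and velocity of joint mirror between -0.06 and 0.06 rad/s and contact force between the fingers and mirror above 0.3 N); the arm keeps its last pose, push and grip.
It fails at once if the tub is moved by more than 25 mm (distance of tub from where it was at the start of the episode above 0.025 m).
It fails at once if the jar is moved by more than 25 mm (distance of jar from where it was at the start of the episode above 0.025 m).
It fails at once if the sample is moved by more than 25 mm (distance of sample from where it was at the start of the episode above 0.025 m).
It fails at once if the spatula is moved by more than 25 mm (distance of spatula from where it was at the start of the episode above 0.025 m).
It also fails if it takes over 45 s, if anything falls off the work surface, if the arm or the gripper's body presses on something with over 40 N, if the wrist force passes 120 N, or if a joint passes its speed limit or range.

ROBOT

A 6-joint arm with a two-finger parallel gripper is mounted at the origin on the work surface. World frame = base frame: x ahead of the robot, y to its left, z up, the work surface at z = 0. Lengths are in mm, angles in rad, forces in N, time in s.
With the tool pointing down it reaches from about 375 to 925 mm from the base axis. Payload 5.7 kg.
Tool frame: the origin (TCP) lies between the finger pads; the fingertips stand 25 mm ahead of it and the grasp point (between the pads) lies 6 mm ahead of it (robot.tip_reach is the distance from the TCP to the fingertips, in mm); z points along the fingers, y is the direction in which the jaws open and shut (so a half turn about z gives the same grasp; the last joint's range is limited). The gripper opens to 88 mm and grips with 3 to 60 N. Pads are 20 mm wide; open, the fingers measure 115 mm over their backs; the gripper's body (75 mm by 178 mm) begins 61 mm behind the grasp point.
Start: joints at [1.118, 0.359, 1.51, -0, 1.272, -0.115], TCP at [198.84, 566.064, 247.623] pointing down, gripper open.
Joint ranges: [-2.97, 2.97], [-1.01, 2.36], [0.21, 2.38], [-0.96, 4.11], [0.2, 2.71], [-2.98, 2.98]. Speed limits (rad/s): [2.39, 2.39, 3.14, 3.14, 3.14, 3.14].

INTERFACE

Orientations are given as [roll, pitch, yaw] about the fixed x, y, z axes, in that order (R = Rz(yaw) Ry(pitch) Rx(roll)).
In Python, from station import observe, snapshot, camera_params, workorder, spot_in, place_of, robot gives the robot as it stands.
- The arm moves only by the shell command python3 -m jog 'ROWS'. ROWS is JSON, one flat list of numbers, 5 for each row, row after row: the shift along the tool's x, y, z in m, then the turn about the tool's z in degrees, then the finger opening in m, from 0 to 0.0878. In form: [dx, dy, dz, roll, gripper, dx, dy, dz, roll, gripper, ...]. A call has 1 to 5 rows; each row shifts and turns the commanded pose from where the row before left it, along the tool's axes as they then stand; what a row does not reach is not made up. A row lasts 1/8 s, in which the tool goes at most 62.5 mm and 10.7 degrees, less where a joint would pass 70% of its speed; a pose out of reach is approached as far as the arm can. A call with a gripper value outside its range is refused whole. The fingers move at their own pace and stop on an object; the grip force is fixed at half the most. Time passes only in rows, so rows that do not move let the fingers close. It gives the time, the measured TCP pose, the force and the opening at its end, in the units of the state.
- observe(): the state, without advancing time (a new reading comes with each control period).
- snapshot(name): name is "scene" or "top"; returns (picture, depth): 420x560x3 uint8, red, green, blue; 420x560 float32, mm along the optical axis (not along the pixel's ray), 0 where there is no reading.
- camera_params(name): a dict with "fovy" (degrees; the focal length in pixels is half the picture's height over the tangent of half this angle, whatever the lens; pixels are square), "cx", "cy" (the principal point, pixels), "pose" (4x4, takes a point from camera to world coordinates). Camera axes: x right, y down, z forward; pixel columns grow to the right and rows downward; lengths in mm; the calibration is good to about 2 mm. A picture is of the moment at which its call begins. camera_params takes no time and is no camera call.
- workorder.finish_job(): hands the job in, once; it reports no verdict.
Trained networks look in the newest picture that a camera, given by its name, has taken for a name from the list of things; names that differ only in an ending like _2 or _b are one class to them, and where a whole thing is asked for, a point or a joint stands for the part that bears it (a point fixed in the world has none). Each returns a list of dicts, best first, with "score" (0 to 1); they miss things now and then, are a little off and sometimes report something else, mostly with a low value. They report only what shows in the picture. A call takes as long as a camera call.
- spot_in(camera, query): "centre" ([x, y, z] in mm, in world coordinates, good to about 4 mm: the middle of the surface that is visible of it).
- place_of(camera, query): "centre" ([x, y, z] in mm, in world coordinates, good to about 4 mm: a listed point, or the origin of a listed thing).
The state is a dict: "time_s": time; "joint_positions": joint angles; "joint_vel": joint speeds; "joint_torque": joint torques, N m; "eef_pos": TCP position; "tool_rot": TCP orientation; "ft_force": force on the tool from outside, world axes, zero at the start; "ft_torque": the same for the moment, N m; "grip_width": finger opening in mm.
Only numpy, scipy, OpenCV 4.12 (cv2) and the standard library are available. Lean on these libraries where they do the work, as an engineer would, in place of code of your own. Each camera call takes 0.05 s, during which the arm holds its last target.

## Working session

There is one attempt and no reset: what is moved stays moved. The work goes in short steps, Python scripts to look and compute and a shell command to move; the robot and the scene stay as the last step left them, time stands still between calls to the robot, and variables do not carry over. Pictures are saved under pics/ and viewed, and the job is handed in when it is done.

```bash
mkdir -p pics; ls
python3 - <<'E'
from station import *
import cv2,numpy as np
s=observe(); print(s)
for n in("scene","top"):
    p,d=snapshot(n); cv2.imwrite(f"pics/{n}0.png",p[:,:,::-1]); np.save(f"pics/{n}0.npy",d)
    print(n,camera_params(n))
    for q in("camera_grip","lens","mirror_grip","glass","hanger","rig","panel","tub","jar","sample","spatula"):
        try: print(q,[(np.round(r["centre"],1).tolist(),round(r["score"],2)) for r in place_of(n,q)[:2]])
        except Exception as e: print(q,e)
E
```

```text
pics
{'time_s': 0.0, 'joint_positions': array([ 1.11787511e+00,  3.59514995e-01,  1.51143819e+00,  3.36107094e-05,
        1.27247844e+00, -1.15101145e-01]), 'joint_vel': array([ 9.29022251e-04,  1.50315545e-03,  1.29440437e-03, -1.00011940e-03,
        1.81684886e-04, -4.62513917e-06]), 'joint_torque': array([ 5.65203682e-04, -5.15370405e+01, -2.70730358e+01,  6.74869074e-02,
        3.48457962e-02, -1.08654506e-04]), 'eef_pos': array([198.57220657, 565.50615474, 246.8014055 ]), 'tool_rot': array([-3.13976953e+00, -2.43096763e-04,  2.80376245e+00]), 'ft_force': array([-0.30253197,  0.37687772,  0.09708679]), 'ft_torque': array([-0.01779619, -0.03416311,  0.00424912]), 'grip_width': 87.80143178313439}
scene {'fovy': 55.54002930356208, 'cx': 288.72261787697124, 'cy': 215.05289064854983, 'pose': array([[ 5.53949094e-01,  6.00038444e-01, -5.77143195e-01,
         1.04864629e+03],
       [ 8.32444547e-01, -3.88131776e-01,  3.95461503e-01,
        -2.83811786e+02],
       [ 1.32844916e-02, -6.99505247e-01, -7.14503976e-01,
         6.47342130e+02],
       [ 0.00000000e+00,  0.00000000e+00
[... 838 characters left out ...]

       [ 6.48211898e-03, -2.43486856e-01, -9.69882536e-01,
         1.22523154e+03],
       [ 0.00000000e+00,  0.00000000e+00,  0.00000000e+00,
         1.00000000e+00]])}
camera_grip [([439.1, -141.1, 141.3], 0.59)]
lens [([432.8, -90.7, 91.9], 0.9)]
mirror_grip [([616.8, 11.9, 165.5], 0.92)]
glass [([614.0, 11.6, 96.1], 0.6)]
hanger [([549.9, 262.3, 95.6], 0.8)]
rig [([615.8, 8.6, -5.0], 0.74), ([365.3, 39.8, -0.8], 0.47)]
panel [([552.3, 264.2, 2.1], 0.93), ([616.4, 10.4, 165.5], 0.26)]
tub [([618.8, -199.9, -0.4], 0.85), ([551.5, 262.5, 95.2], 0.36)]
jar [([717.4, 179.0, -4.2], 0.85)]
sample [([365.7, 42.2, 4.1], 0.93), ([769.0, -19.4, -4.0], 0.42)]
spatula [([770.9, -20.5, -3.5], 0.6)]
```

View pics/scene0.png

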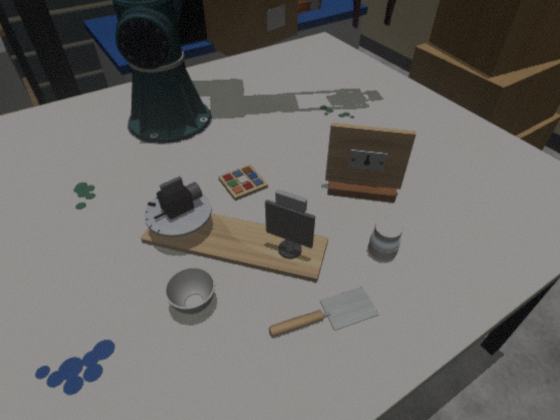

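View pics/top0.png

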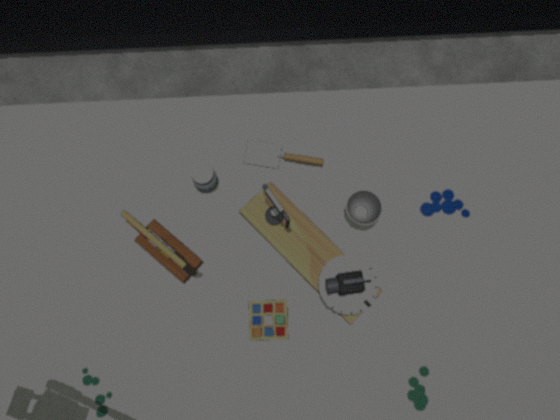

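The scene view shows the camera head at about (178,200) with its lens toward upper right. The mirror is at (290,225), and the panel with the hanger plate is at (368,160). In the top view the lens is on the left of the head at (332,285), the pointer is at (372,281), and the wide black mark is at (368,303). The fin runs from (265,187) to (288,226). Next I'll refine axes and angles from depth.

```bash
cat > h.py <<'E'
from station import *
import cv2,numpy as np
def cloud(n,d):
    c=camera_params(n); f=210/np.tan(np.radians(c["fovy"]/2))
    v,u=np.mgrid[:420,:560]; ok=d>0
    P=np.stack([(u-c["cx"])/f*d,(v-c["cy"])/f*d,d],-1)
    W=P@c["pose"][:3,:3].T+c["pose"][:3,3]; W[~ok]=np.nan
    return W
def rect(W,c,r,z0,z1):
    m=(np.hypot(W[...,0]-c[0],W[...,1]-c[1])<r)&(W[...,2]>z0)&(W[...,2]<z1)
    p=W[m]; 
    if len(p)<5: return len(p)
    (cx,cy),(w,h),a=cv2.minAreaRect(p[:,:2].astype(np.float32))
    U,S,Vt=np.linalg.svd(p[:,:2]-p[:,:2].mean(0)); 
    return len(p),np.round(p.mean(0),1),"rect",np.round([cx,cy,w,h,a],1),"pca",round(np.degrees(np.arctan2(Vt[0,1],Vt[0,0]))%180,1),"ztop",np.round(np.percentile(p[:,2],[50,95]),1)
E
python3 - <<'E'
from h import *
for n in("top","scene"):
    W=cloud(n,np.load(f"pics/{n}0.npy"))
    print(n,"bar",rect(W,(437.5,-145),45,134,150))
    print(n,"fin",rect(W,(617,11),45,160,175))
    p=cv2.imread(f"pics/{n}0.png")
    u,v,s=((345,285,45) if n=="top" else (178,205,45))
    u2,v2=((278,207) if n=="top" else (290,225))
    a=[cv2.resize(p[y-s:y+s,x-s:x+s],(390,390),interpolation=cv2.INTER_CUBIC) for x,y in((u,v),(u2,v2))]
    cv2.imwrite(f"pics/z_{n}.png",cv2.convertScaleAbs(np.hstack(a),alpha=1.5))
E
```

```text
top bar (103, array([ 434.4, -144.9,  142.5]), 'rect', array([ 434.7, -145.2,    9.9,   42.7,    4.9]), 'pca', np.float64(94.8), 'ztop', array([142.8, 146.6]))
top fin (132, array([614. ,  12.1, 166.6]), 'rect', array([615. ,  12.1,  58.5,  10.5,  31. ]), 'pca', np.float64(31.2), 'ztop', array([166.5, 170. ]))
scene bar (122, array([ 441.4, -146.5,  138.6]), 'rect', array([ 440.1, -145.9,   12.7,   42.9,    6.2]), 'pca', np.float64(95.5), 'ztop', array([139.1, 141.1]))
scene fin (170, array([621.1,  12.3, 163.4]), 'rect', array([620.2,  12.4,  60.1,  12.4,  28.3]), 'pca', np.float64(31.5), 'ztop', array([163.8, 165.5]))
```

View pics/z_top.png

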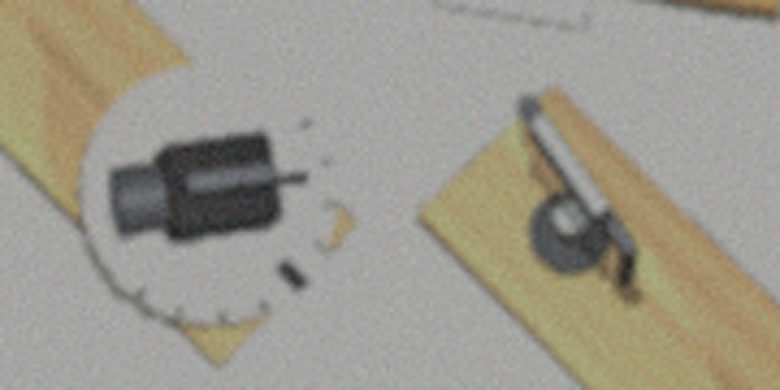

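View pics/z_scene.png

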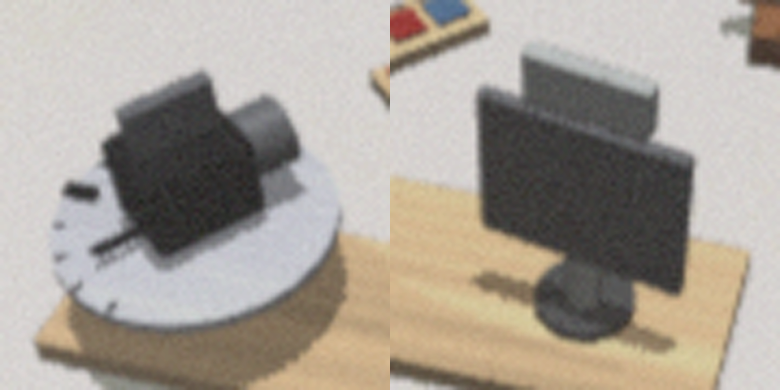

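```bash
python3 -m jog '[-0.0424,-0.0335,0,0,0.0878,-0.0424,-0.0335,0,0,0.0878,-0.0424,-0.0335,0,0,0.0878,-0.0424,-0.0335,0,0,0.0878]'; python3 -m jog '[-0.0424,-0.0335,0,0,0.0878,-0.0424,-0.0335,0,0,0.0878,-0.0424,-0.0335,0,0,0.0878,-0.0424,-0.0335,0,0,0.0878]'
```

```text
time_s: 1.7
eef_pos: [315.2, 382.1, 247.8]
tool_rot: [3.141, 0.0, 2.804]
ft_force: [0.5, -0.2, -0.2]
grip_width: 87.6
time_s: 2.2
eef_pos: [431.0, 199.3, 247.9]
tool_rot: [3.141, 0.001, 2.804]
ft_force: [-0.1, 0.4, -0.4]
grip_width: 87.7
```

```bash
cat >> h.py <<'E'
def go(x,y,yaw=None,z=None):
    s=observe(); p=s["eef_pos"]; a=s["tool_rot"][2]; dx,dy=x-p[0],y-p[1]
    print("t",round(s["time_s"],2),"pos",np.round(p,1),"yaw",round(np.degrees(a),2),"F",np.round(s["ft_force"],1),"T",np.round(s["ft_torque"],2),"w",round(s["grip_width"],1))
    print("tool dx,dy mm",round(dx*np.cos(a)+dy*np.sin(a),1),round(dx*np.sin(a)-dy*np.cos(a),1),"dz",None if z is None else round(p[2]-z,1),"roll",None if yaw is None else round((np.degrees(a)-yaw+180)%360-180,2))
E
python3 -c "
from h import *
go(437.5,-145.5,95.2,144.5)"
```

```text
t 2.2 pos [431.  199.3 247.9] yaw 160.65 F [-0.1  0.4 -0.4] T [ 0.03 -0.05 -0.02] w 87.7
tool dx,dy mm -120.4 -323.1 dz 103.4 roll 65.45
```

```bash
python3 -m jog '[-0.0172,-0.0462,0,0,0.0878,-0.0172,-0.0462,0,0,0.0878,-0.0172,-0.0462,0,0,0.0878,-0.0172,-0.0462,0,0,0.0878]'; python3 -m jog '[-0.0172,-0.0462,0,0,0.0878,-0.0172,-0.0462,0,0,0.0878,-0.0172,-0.0462,0,0,0.0878]'
python3 -m jog '[0,0,0,9.35,0.0878,0,0,0,9.35,0.0878,0,0,0,9.35,0.0878,0,0,0,9.35,0.0878]';python3 -m jog '[0,0,0,9.35,0.0878,0,0,0,9.35,0.0878,0,0,0,9.35,0.0878,0,0,0,0,0.0878]'
python3 -c "
from h import *
go(437.5,-145.5,95.2,144.5)
print(observe()['joint_positions'])"
```

```text
time_s: 2.7
eef_pos: [433.7, 2.1, 247.9]
tool_rot: [3.141, 0.001, 2.804]
ft_force: [0.7, 0.3, 0.7]
grip_width: 87.7
time_s: 3.08
eef_pos: [436.4, -145.9, 248.0]
tool_rot: [-3.142, 0.001, 2.804]
ft_force: [0.7, 0.5, -0.0]
grip_width: 87.6
time_s: 3.58
eef_pos: [436.5, -144.3, 247.8]
tool_rot: [3.142, 0.0, 2.145]
ft_force: [-0.2, -0.4, 0.3]
grip_width: 87.8
time_s: 4.08
eef_pos: [436.5, -144.2, 247.8]
tool_rot: [3.141, 0.0, 1.663]
ft_force: [-0.8, 1.4, -0.1]
grip_width: 87.7
t 4.08 pos [ 436.5 -144.2  247.8] yaw 95.28 F [-0.8  1.4 -0.1] T [-0.11  0.09 -0.02] w 87.7
tool dx,dy mm -1.3 0.9 dz 103.3 roll 0.08
[-4.69506038e-01  1.54847638e-01  1.79908271e+00 -9.22976183e-05
  1.18742284e+00 -5.61609001e-01]
```

```bash
python3 -m jog '[-0.001,0.001,0.035,0,0.0878,0,0,0.035,0,0.0878,0,0,0.02,0,0.0878,0,0,0.012,0,0.0878,0,0,0,0,0.0878]'
python3 - <<'E'
from h import *
go(437.5,-145.5,95.2,144.5)
p,d=snapshot("scene");a=p[155:255,128:228,::-1]
q,d=snapshot("top");b=q[235:335,295:395,::-1]
cv2.imwrite("pics/d1.png",cv2.convertScaleAbs(np.hstack([cv2.resize(i,(400,400),interpolation=cv2.INTER_CUBIC) for i in(a,b)]),alpha=1.5))
E
```

```text
time_s: 4.7
eef_pos: [437.3, -145.0, 145.3]
tool_rot: [-3.14, -0.001, 1.663]
ft_force: [-0.6, 0.2, -0.2]
grip_width: 87.4
t 4.7 pos [ 437.3 -145.   145.3] yaw 95.28 F [-0.6  0.2 -0.2] T [-0.06  0.04  0.04] w 87.4
tool dx,dy mm -0.5 0.2 dz 0.8 roll 0.08
```

View pics/d1.png

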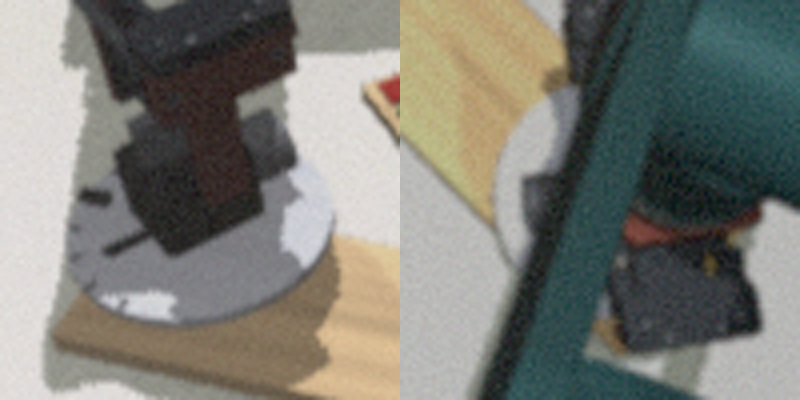

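The scene half of the picture shows the fingers on either side of the bar, with the near one at (225,150) and the head undisturbed. In the top half the arm hides the head. I'll close now.

```bash
python3 -m jog '[0,0,0,0,0.005,0,0,0,0,0.005,0,0,0,0,0.005,0,0,0,0,0.005,0,0,0,0,0.005]';python3 -m jog '[0,0,0,0,0.005,0,0,0,0,0.005]'
python3 -c "
from h import *
go(437.5,-145.5,41.2,144.5)"
```

```text
time_s: 5.42
eef_pos: [437.5, -145.1, 145.7]
tool_rot: [-3.142, 0.0, 1.662]
ft_force: [-0.7, -0.2, 0.1]
grip_width: 41.2
time_s: 5.68
eef_pos: [437.5, -145.1, 145.7]
tool_rot: [-3.141, 0.0, 1.661]
ft_force: [-0.9, 0.4, 0.5]
grip_width: 21.4
t 5.67 pos [ 437.5 -145.1  145.7] yaw 95.19 F [-0.9  0.4  0.5] T [-0.08  0.08 -0.01] w 21.4
tool dx,dy mm -0.4 -0.1 dz 1.2 roll 53.99
```

```bash
python3 -m jog '[0,0,0,0,0.005,0,0,0,0,0.005,0,0,0,0,0.005]'
python3 -c "
from h import *
go(437.5,-145.5,41.2,144.5)"
```

```text
time_s: 6.05
eef_pos: [436.6, -145.1, 145.6]
tool_rot: [-3.14, -0.0, 1.662]
ft_force: [-5.0, -1.6, 3.7]
grip_width: 9.8
t 6.05 pos [ 436.6 -145.1  145.6] yaw 95.21 F [-5.  -1.6  3.7] T [-0.38  0.92 -0.01] w 9.8
tool dx,dy mm -0.4 0.9 dz 1.1 roll 54.01
```

```bash
python3 -m jog '[0,-0.001,0,0,0.005,0,0,0,7.7,0.005,0,0,0,7.7,0.005,0,0,0,7.7,0.005]'; python3 -m jog '[0,0,0,7.7,0.005,0,0,0,7.7,0.005,0,0,0,7.7,0.005,0,0,0,7.7,0.005,0,0,0,0,0.005]'
python3 - <<'E'
from h import *
go(437.5,-145.5,41.2,144.5)
p,d=snapshot("scene");a=p[155:255,128:228,::-1]
q,d=snapshot("top");b=q[235:335,295:395,::-1]
cv2.imwrite("pics/d2.png",cv2.convertScaleAbs(np.hstack([cv2.resize(i,(400,400),interpolation=cv2.INTER_CUBIC) for i in(a,b)]),alpha=1.5))
E
```

```text
time_s: 6.55
eef_pos: [436.4, -145.1, 145.6]
tool_rot: [-3.141, 0.0, 1.254]
ft_force: [-2.2, -1.8, 1.9]
grip_width: 9.4
time_s: 7.18
eef_pos: [436.3, -145.1, 145.6]
tool_rot: [-3.141, 0.0, 0.722]
ft_force: [-4.3, -0.7, 1.7]
grip_width: 9.8
t 7.17 pos [ 436.3 -145.1  145.6] yaw 41.36 F [-4.3 -0.7  1.7] T [-0.1   0.61  0.01] w 9.8
tool dx,dy mm 0.6 1.1 dz 1.1 roll 0.16
```

View pics/d2.png

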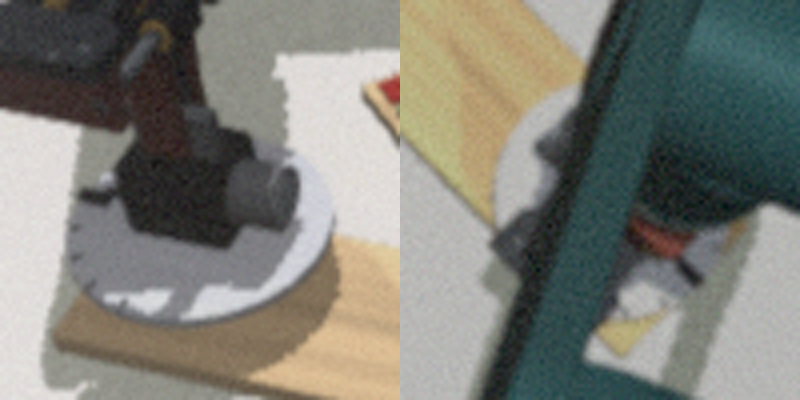

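The scene view now shows the lens facing the mirror at (270,195), with the pointer meeting the wide mark at about (100,192). Releasing and lifting.

```bash
python3 -m jog '[0,0,0,0,0.0878,0,0,0,0,0.0878,0,0,0,0,0.0878,0,0,0,0,0.0878,0,0,0,0,0.0878]'; python3 -m jog '[0,0,-0.025,0,0.0878,0,0,-0.04,0,0.0878,0,0,-0.04,0,0.0878,0,0,0,0,0.0878]'
python3 -c "
from h import *
go(617.5,12.2,31.2,168.5)"
```

```text
time_s: 7.9
eef_pos: [436.6, -145.2, 145.7]
tool_rot: [3.141, -0.0, 0.721]
ft_force: [-0.1, -0.2, 0.6]
grip_width: 56.1
time_s: 8.4
eef_pos: [438.6, -146.2, 253.5]
tool_rot: [3.135, -0.002, 0.721]
ft_force: [0.2, 0.3, 0.4]
grip_width: 87.3
t 8.4 pos [ 438.6 -146.2  253.5] yaw 41.3 F [0.2 0.3 0.4] T [-0.06  0.15 -0.02] w 87.3
tool dx,dy mm 239.0 -0.9 dz 85.0 roll 10.1
```

```bash
python3 -m jog '[0.048,0,0,0,0.0878,0.048,0,0,0,0.0878,0.048,0,0,0,0.0878,0.048,0,0,0,0.0878,0.047,-0.001,0,0,0.0878]'; python3 -m jog '[0,0,0,10.1,0.0878,0,0,0,0,0.0878]'
python3 - <<'E'
from h import *
go(617.5,12.2,31.2,168.5)
p,d=snapshot("top"); cv2.imwrite("pics/top3.png",p[:,:,::-1]); W=cloud("top",d)
p2,d2=snapshot("scene"); cv2.imwrite("pics/scene3.png",p2[:,:,::-1]); W2=cloud("scene",d2)
print("bar",rect(W,(437.5,-145),45,134,150)); print("bar",rect(W2,(437.5,-145),45,134,150))
for n in("top","scene"):
  for q in("lens","camera_grip","hanger"): print(n,q,[(np.round(r["centre"],1).tolist(),round(r["score"],2)) for r in place_of(n,q)[:2]])
b=p[235:335,295:395,::-1];a=p2[155:255,128:228,::-1]
cv2.imwrite("pics/d3.png",cv2.convertScaleAbs(np.hstack([cv2.resize(i,(400,400),interpolation=cv2.INTER_CUBIC) for i in(a,b)]),alpha=1.5))
E
```

```text
time_s: 9.02
eef_pos: [615.8, 14.5, 248.9]
tool_rot: [-3.14, 0.002, 0.721]
ft_force: [-0.4, -0.5, 0.2]
grip_width: 87.3
time_s: 9.28
eef_pos: [614.8, 13.8, 248.8]
tool_rot: [-3.14, 0.002, 0.547]
ft_force: [-0.1, -1.0, 0.1]
grip_width: 88.0
t 9.28 pos [614.8  13.8 248.8] yaw 31.33 F [-0.1 -1.   0.1] T [-0.03  0.14  0.  ] w 88.0
tool dx,dy mm 1.5 2.7 dz 80.3 roll 0.13
bar (107, array([ 434. , -145.6,  141.7]), 'rect', array([ 434.8, -146.1,   42.9,   10.7,   42.4]), 'pca', np.float64(42.8), 'ztop', array([142.2, 145.1]))
bar (119, array([ 441.9, -145.4,  138.7]), 'rect', array([ 440.5, -144.8,   44.7,   12.3,   38.5]), 'pca', np.float64(41.7), 'ztop', array([139.2, 141.4]))
top lens [([476.1, -109.7, 94.3], 0.62)]
top camera_grip [([434.5, -142.4, 143.7], 0.74)]
top hanger [([550.6, 262.8, 96.4], 0.62)]
scene lens [([474.2, -105.5, 96.7], 0.87)]
scene camera_grip [([437.6, -148.2, 136.3], 0.9)]
scene hanger [([553.0, 263.2, 97.5], 0.88)]
```

View pics/d3.png

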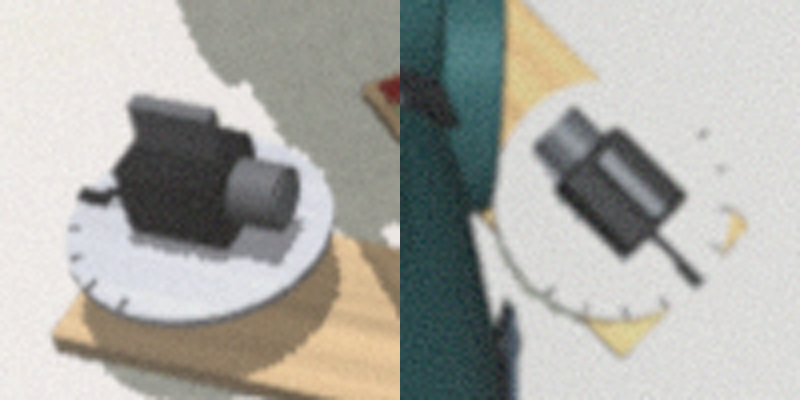

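Both views show the pointer lying on the wide mark, at (95,195) in the scene half and (690,272) in the top half. The bar measures 41.7–42.8° against a target of 41.2°, which is inside the tolerance. Moving on to the mirror fin.

```bash
python3 -m jog '[0.001,0.0024,0.03,0,0.0878,0,0,0.025,0,0.0878,0,0,0.015,0,0.0878,0,0,0.009,0,0.0878,0,0,0,0,0.0878]'
python3 - <<'E'
from h import *
go(617,12.2,31.2,168.5)
p,d=snapshot("scene");a=p[170:270,240:340,::-1]
q,d=snapshot("top");b=q[155:255,230:330,::-1]
cv2.imwrite("pics/d4.png",cv2.convertScaleAbs(np.hstack([cv2.resize(i,(400,400),interpolation=cv2.INTER_CUBIC) for i in(a,b)]),alpha=1.5))
E
```

```text
time_s: 10.3
eef_pos: [617.5, 11.7, 171.5]
tool_rot: [-3.141, 0.001, 0.545]
ft_force: [-0.5, -0.3, -0.3]
grip_width: 87.8
t 10.3 pos [617.5  11.7 171.5] yaw 31.2 F [-0.5 -0.3 -0.3] T [-0.06  0.16  0.01] w 87.8
tool dx,dy mm -0.1 -0.7 dz 3.0 roll -0.0
```

View pics/d4.png

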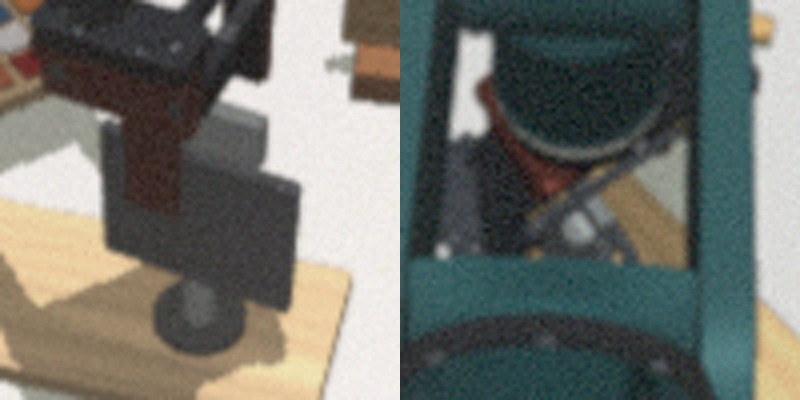

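The near finger is at (150,170) in front of the fin, and the jaws straddle it. I'll drop 2 mm and close.

```bash
python3 -m jog '[0,-0.0005,0.002,0,0.005,0,0,0,0,0.005,0,0,0,0,0.005,0,0,0,0,0.005,0,0,0,0,0.005]';python3 -m jog '[0,0,0,0,0.005,0,0,0,0,0.005,0,0,0,0,0.005,0,0,0,0,0.005,0,0,0,0,0.005]'
python3 -c "
from h import *
go(617,12.2,72.95,168.5)"
```

```text
time_s: 11.02
eef_pos: [617.3, 12.1, 169.7]
tool_rot: [3.142, 0.0, 0.544]
ft_force: [-1.0, 0.4, 0.5]
grip_width: 41.0
time_s: 11.65
eef_pos: [616.6, 13.2, 169.6]
tool_rot: [-3.14, 0.0, 0.544]
ft_force: [-2.2, 4.7, 2.3]
grip_width: 9.8
t 11.65 pos [616.6  13.2 169.6] yaw 31.2 F [-2.2  4.7  2.3] T [0.71 0.38 0.01] w 9.8
tool dx,dy mm -0.2 1.0 dz 1.1 roll -41.75
```

```bash
python3 -m jog '[0,-0.001,0,0,0.005,0,0,0,-7,0.005,0,0,0,-7,0.005,0,0,0,-7,0.005,0,0,0,-7,0.005]';python3 -m jog '[0,0,0,-7,0.005,0,0,0,-6.75,0.005,0,0,0,0,0.005,0,0,0,0,0.005]'
python3 - <<'E'
from h import *
go(616.3,13.5,72.95,168.5)
R={}
for n in("top","scene"):
  p,d=snapshot(n); cv2.imwrite(f"pics/{n}5.png",p[:,:,::-1]); W=cloud(n,d)
  print(n,"mirror",rect(W,(616.5,13),56,70,136))
  print(n,"fin",rect(W,(616.5,13),35,155,168))
  for q in("hanger","glass","lens","camera_grip"): print(n,q,[(np.round(r["centre"],1).tolist(),round(r["score"],2)) for r in place_of(n,q)[:2]])
E
```

```text
time_s: 12.28
eef_pos: [616.7, 13.2, 169.6]
tool_rot: [-3.141, -0.0, 1.037]
ft_force: [-0.8, 2.5, 0.7]
grip_width: 9.4
time_s: 12.78
eef_pos: [616.7, 13.1, 169.6]
tool_rot: [-3.141, -0.0, 1.271]
ft_force: [-0.8, 3.8, 0.6]
grip_width: 9.6
t 12.78 pos [616.7  13.1 169.6] yaw 72.82 F [-0.8  3.8  0.6] T [ 0.38  0.33 -0.  ] w 9.6
tool dx,dy mm 0.2 -0.5 dz 1.1 roll -0.13
top mirror (91, array([607.5, -14.8, 101.7]), 'rect', array([615.7,  11.9,  99.3,   6.4,  74.8]), 'pca', np.float64(72.7), 'ztop', array([ 97.6, 133.7]))
top fin 0
top hanger [([550.7, 259.2, 98.1], 0.95), ([615.3, 11.4, -0.5], 0.23)]
top glass [([613.6, 13.4, 93.7], 0.51)]
top lens [([477.2, -111.4, 92.8], 0.91)]
top camera_grip [([435.8, -144.4, 141.8], 0.59)]
scene mirror (1276, array([627.2,   9.2, 104.9]), 'rect', array([625.2,  11.1,  99.7,  10.7,  73. ]), 'pca', np.float64(72.8), 'ztop', array([105.5, 134.5]))
scene fin (82, array([615. ,  -6.9, 161.8]), 'rect', array([618.3,  -6.4,  21.5,  22.6,  81.1]), 'pca', np.float64(82.0), 'ztop', array([163. , 165.2]))
scene hanger [([553.0, 263.9, 95.0], 0.98)]
scene glass [([618.1, 12.6, 94.5], 0.55)]
scene lens [([470.5, -105.6, 98.4], 0.92)]
scene camera_grip [([438.5, -148.0, 140.4], 0.88)]
```

View pics/scene5.png

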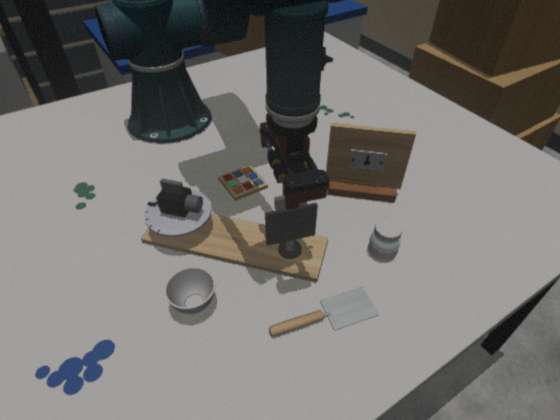

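View pics/top5.png

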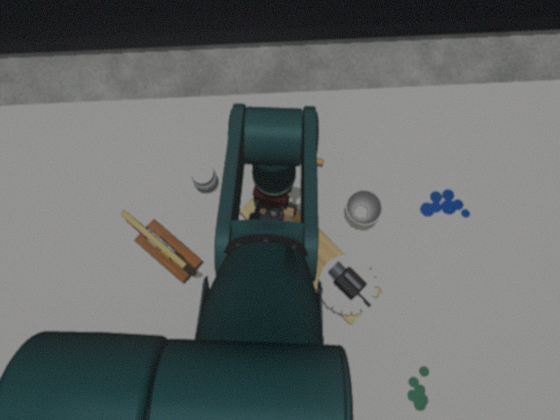

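The scene view shows the lens aimed at the mirror, the gripper holding the fin at (300,190), and the bystanders in place. The mirror plate measures 72.7–72.8° in both depth clouds and 72.8° by the tool, against a target of 72.9°. Handing in.

```bash
python3 -m jog '[0,0,0,0,0.005,0,0,0,0,0.005]'; python3 -c "
from h import *
go(616.3,13.5,72.9,168.5)
print(workorder.finish_job())"
```

```text
time_s: 13.52
eef_pos: [616.7, 13.1, 169.6]
tool_rot: [-3.141, -0.0, 1.273]
ft_force: [-0.5, 5.0, -0.3]
grip_width: 9.7
t 13.53 pos [616.7  13.1 169.6] yaw 72.94 F [-0.5  5.  -0.3] T [ 0.54  0.25 -0.  ] w 9.7
tool dx,dy mm 0.3 -0.5 dz 1.1 roll 0.04
the job is handed in; nothing more can be done
None
```

I turned the camera about 54° clockwise by its bar and released it. Then I turned the sprung mirror about 41.7° counterclockwise by its fin and handed the job in at about 13.5 s, still holding the fin. The hand-in reported no verdict.

- **Camera:** the pointer lies on the wide mark in both views. The depth measurements of the bar read 41.7° and 42.8° against a target of 41.2°. They differ from each other by about 1°, which is within the 4° tolerance.
- **Mirror:** the tool read 72.94° and the mirror plate read 72.7–72.8° in the depth data, against a target of 72.9°. That puts the line of sight about 2 mm from the plate's centre by my estimate. The plate and mirror positions add a few mm of uncertainty, against the 25 mm allowed.
- **Grip:** the fingers are closed on the fin at 9.7 mm opening, and the arm was still at the last reading.
- **Tub, jar, sample board and spatula:** they look unmoved in the last pictures. I did not re-measure their positions, and the arm partly hid the sample board and spatula in the top view.

The two views disagreed by about 5 mm in x on the bar and fin positions. I used the average, and small side forces of up to 5 N on gripping showed it was right to about 1 mm.

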